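# Clamp a sample bar in the testing holder with its wing knob

## Task

Gently slide the copper sample bar along its holder until its end rests against the upright end panel, then tighten the winged knob clockwise, by feel, until its foot holds the bar firmly, without over-tightening it. Do not knock the end panel with the gripper, leave the jar, the bottle and the tealight alone, and let go of everything at the end.

Things in the scene. Friction and masses are not known exactly. Their poses are not given: they have to be found in the camera images.
- holder: Fixed grey base plate, 100 (x) by 240 (y) by 15 mm high, with a bar channel along its y axis, an aluminium bridge over it and an upright panel at its +y end. Origin: underside, on the channel's centre line; z up. The panel's inner face is at y = +100 mm. The bridge (64 mm in x, 34 in y, top 62 mm above the table) and the knob's axis are at x = 0, y = +64 mm.
- bed: Fixed black ridge, 20 mm wide, on which the bar lies; origin 8 mm below its top, on the centre line at the holder's y = 0. Its top is 23 to 25 mm above the table (it varies). From y = 0 to the panel two guides, 5 mm thick and 6 mm above the bed, stand 13.5 mm either side of the centre line; at y below 0 there are none, so fingers can take the bar by its sides.
- end_panel: Fixed upright aluminium plate of the holder, 100 mm wide, 6 mm thick, 100 mm high, square to the channel. Origin: middle of its width and thickness, at the table. It is the stop for the bar; the knob's wings pass 8 mm from it. The gripper may touch it with at most 6 N, the bar with at most 25 N.
- bar_mid (a point): Centre of the loose copper bar: 24 mm wide, 170 mm long (y axis), 12 mm thick, about 0.18 kg. It lies on the bed, its end 20 to 45 mm short of the end panel. Fully home, its centre is 85 mm from the panel's inner face (holder y = +15 mm).
- wing_knob: Steel knob on an upright axis: one flat blade 56 mm long (x axis), 8 mm thick (y axis), 26 mm high, 70 to 96 mm above the table. Origin on the axis, 82 mm above the table, 36 mm from the panel. Clockwise from above tightens. It stays at its height and where it is left; it needs 0.6 to 3 rad until the foot meets the bar. Turning free takes 0.25 N m; pressing on the bar adds 0.004 N m per newton.
- spindle: The clamp's spindle, hidden under the bridge, driven down 4 mm per rad by the knob. Its rubber foot, 18 mm across, is set 0 to 5 mm shorter or longer each time, so only feel tells when it meets the bar. 15 to 60 N of pressing is right: stop when the torque has risen 0.12 N m above free turning, read the same way (some 0.04 N m for each 0.05 rad). Above 60 N the bar is dented.
- jar: Bystander: glass jar with a lid, 60 mm across, 85 mm high; origin at its underside. Leave alone.
- bottle: Bystander: small capped glass bottle, 52 mm across, 110 mm high; origin at its underside. Leave alone.
- tealight: Bystander: aluminium tealight, 38 mm across, 16 mm high; origin at its underside. Leave alone.
Not all that is in view belongs to the job. There is more than one size of the part that bears bar_mid; the job needs the smallest.

How it is judged (in metres and radians):
On the way, in this order (a step that is already met when the one before it is completed fails the run):
1. the bar is home against the end panel, not yet clamped (y of bar_mid in the frame of holder above 0.0125 m and contact force between spindle and bar below 1 N), for 0.2 s.
2. the foot holds the bar with more than 15 N (contact force between spindle and bar above 15 N), for 0.3 s.
At the end, for the whole second after the job is handed in: The bar's end is within 2.5 mm of the end panel and the foot presses on it with 15 to 60 N, all at rest and let go (y of bar_mid in the frame of holder above 0.0125 m and contact force between spindle and bar between 15 and 60 N and linear speed of bar below 0.01 m/s); the robot touches nothing.
It fails at once if over-tightened: the foot presses on the bar with more than 60 N (contact force between spindle and bar above 60 N).
It fails at once if the bar is rammed into the end panel with more than 25 N (contact force between bar and end_panel above 25 N).
It fails at once if the gripper pushes on the end panel with more than 6 N (contact force between any of the fingers, the arm and end_panel above 6 N).
It fails at once if a bystander is moved by more than 20 mm (distance of any of jar, bottle, tealight from where it was at the start of the episode above 0.02 m).
It also fails if it takes over 72 s, if anything falls off the work surface, if the arm or the gripper's body presses on something with over 40 N, if the wrist force passes 120 N, or if a joint passes its speed limit or range.

## Robot

A 6-joint arm with a two-finger parallel gripper is mounted at the origin on the work surface. World frame = base frame: x ahead of the robot, y to its left, z up, the work surface at z = 0. Lengths are in mm, angles in rad, forces in N, time in s.
With the tool pointing down it reaches from about 200 to 875 mm from the base axis. Payload 3.4 kg.
Tool frame: the origin (TCP) lies on the centre line of the jaws, within the pads' length; the fingertips stand 8 mm ahead of it and the grasp point (between the pads) lies 11 mm behind it; z points along the fingers, y is the line along which they close (so a half turn about z gives the same grasp; the last joint's range is limited). The gripper opens to 94 mm and grips with 3 to 60 N. Pads are 16 mm wide; open, the fingers measure 119 mm over their backs; the gripper's body (75 mm by 177 mm) begins 78 mm behind the grasp point.
Start: joints at [1.016, 0.276, 1.505, -0, 1.361, -0.121], TCP at [241.706, 521.769, 213.493] pointing down, gripper open.
Joint ranges: [-2.89, 2.89], [-0.75, 2.08], [0.22, 2.7], [-1.18, 4.32], [0.11, 2.71], [-2.7, 2.7]. Speed limits (rad/s): [2.57, 2.57, 3.14, 3.14, 3.14, 3.14].

## Interface

Orientations are given as [roll, pitch, yaw] about the fixed x, y, z axes, in that order (R = Rz(yaw) Ry(pitch) Rx(roll)).
In Python, from bench import * gives the robot as it stands.
- The arm moves only by the tool send_rows, never from a script. Its argument "plan" is a list of rows, each an object of numbers: "grip": the opening, from 0 (shut) to 1 (fully open); "dx", "dy", "dz": the shift along the tool's x, y, z in mm; "rx", "ry", "rz": the turn, a rotation vector about the tool's x, y, z in degrees. A call has 1 to 5 rows; each row shifts and turns the commanded pose from where the row before left it, along the tool's axes as they then stand; what a row does not reach is not made up. A row lasts 1/10 s, in which the tool goes at most 50 mm and 8.59 degrees, less where a joint would pass 70% of its speed; a pose out of reach is approached as far as the arm can. A call with a gripper value outside its range is refused whole. The fingers move at their own pace and stop on an object; "newtons" is the grip in N (left out, the last holds). Time passes only in rows, so rows that do not move let the fingers close. It gives the time, the measured TCP pose, the force, the opening and the grip force at its end, in the units of the state.
- observe(): the state, without advancing time (a new reading comes with each control period).
- snapshot(name): name is "scene" or "top" or "wrist"; returns (picture, depth): 400x640x3 uint8, blue, green, red; 400x640 float32, mm along the optical axis (not along the pixel's ray), 0 where there is no reading.
- camera_info(name): a dict with "vertical_fov" (degrees; the focal length in pixels is half the picture's height over the tangent of half this angle, whatever the lens; pixels are square), "cx", "cy" (the principal point, pixels), "extrinsics" (4x4, takes a point from camera to world coordinates); the wrist camera has in their place "tool_from_camera" (4x4, takes a point from camera to tool coordinates, whose origin is the TCP and whose axes are the flange's). Camera axes: x right, y up, looking along -z (the intrinsics and any distortion apply to the point x, -y, -z); pixel columns grow to the right and rows downward; lengths in mm; the calibration is good to about 2 mm. A picture is of the moment at which its call begins: read the wrist's pose just before it. camera_info takes no time and is no camera call.
- close_job(): hands the job in; it is judged then, once.
The state is a dict: "clock": time; "joint_positions": joint angles; "dq": joint speeds; "effort": joint torques, N m; "tool_pos": TCP position; "ee_rot": TCP orientation; "force": force on the tool from outside, world axes, zero at the start; "torque": the same for the moment, N m; "width": finger opening in mm; "grip_force": force on a finger pad.
Only numpy, scipy, OpenCV 4.12 (cv2) and the standard library are available. Lean on these libraries where they do the work, as an engineer would, in place of code of your own. Each camera call takes 0.05 s, during which the arm holds its last target. There are 200 camera calls.

## Working session

There is one attempt and no reset: what is moved stays moved. The work goes in short steps, Python scripts to look and compute and a tool call to move; the robot and the scene stay as the last step left them, time stands still between calls to the robot, and variables do not carry over. Pictures are saved under pics/ and viewed, at most 10 in all, crops included, and the job is handed in when it is done.

Besides the shell and the picture viewer there is one more tool, called after ">>>" in YAML: its name, and indented under it one key for each argument. send_rows: Moves the arm, as the interface text tells. Its arguments: {"type":"object","properties":{"plan":{"type":"array","items":{"type":"object","properties":{"grip":{"type":"number"},"dx":{"type":"number"},"dy":{"type":"number"},"dz":{"type":"number"},"rx":{"type":"number"},"ry":{"type":"number"},"rz":{"type":"number"}}}},"newtons":{"type":"number"}},"required":["plan"]}

```bash
mkdir -p pics; cat > h.py <<'E'
from bench import *
import numpy as np, cv2
def K(n):
    c=camera_info(n); f=200/np.tan(np.radians(c["vertical_fov"])/2); return f,c["cx"],c["cy"],c
def pts(n,depth,T=None):
    f,cx,cy,c=K(n); T=np.array(c["extrinsics"]) if T is None else T
    v,u=np.mgrid[0:400,0:640]; P=np.stack([(u-cx)/f*depth,-(v-cy)/f*depth,-depth,np.ones_like(depth)],-1)
    return (P@T.T)[...,:3]
E
python3 - <<'E'
from h import *
print(observe())
for n in("scene","top"):
    p,d=snapshot(n); cv2.imwrite(f"pics/{n}0.png",p); np.save(f"{n}0.npy",d); print({k:(np.round(v,3).tolist() if k=='extrinsics' else v) for k,v in camera_info(n).items()})
print(camera_info("wrist"))
E
```

```text
{'clock': 0.0, 'joint_positions': array([ 1.01603539e+00,  2.76519710e-01,  1.50611138e+00, -3.32641549e-06,
        1.36066642e+00, -1.21006654e-01]), 'dq': array([ 0.00036408,  0.00067544, -0.00052054, -0.000238  ,  0.00150277,
        0.00216504]), 'effort': array([ 1.71571544e-03, -4.04586589e+01, -2.37229335e+01,  7.04299822e-02,
        3.44151550e-02, -1.42809295e-04]), 'tool_pos': array([241.38266932, 521.28249594, 212.65631578]), 'ee_rot': array([-3.13989987e+00, -2.02567196e-04,  2.70783890e+00]), 'force': array([-0.36273397,  1.25731067, -1.10480979]), 'torque': array([ 0.00567161, -0.00477155, -0.0196354 ]), 'grip_force': 0.0, 'width': 94.3109968901635}
{'vertical_fov': 56.41635217952791, 'cx': 322.21197953265965, 'cy': 196.29872903421136, 'extrinsics': [[-0.262, -0.733, 0.628, 1173.336], [0.965, -0.198, 0.172, 160.916], [-0.002, 0.651, 0.759, 823.329], [0.0, 0.0, 0.0, 1.0]]}
{'vertical_fov': 50.52518509667412, 'cx': 321.13257119419654, 'cy': 202.1277778334499, 'extrinsics': [[-0.031, 0.977, -0.211, 370.001], [-1.0, -0.03, 0.004, -6.396], [-0.002, 0.211, 0.978, 972.313], [0.0, 0.0, 0.0, 1.0]]}
{'vertical_fov': 67.35109221353503, 'cx': 318.8371221548612, 'cy': 197.7068452511659, 'tool_from_camera': array([[-1.23133112e-03,  9.72754390e-01,  2.31834812e-01,
         6.76943535e+01],
       [ 9.99998747e-01,  1.42853460e-03, -6.82743570e-04,
         9.23877321e-01],
       [-9.95325856e-04,  2.31833681e-01, -9.72754930e-01,
        -1.71747753e+02],
       [ 0.00000000e+00,  0.00000000e+00,  0.00000000e+00,
         1.00000000e+00]])}
```

View pics/scene0.png

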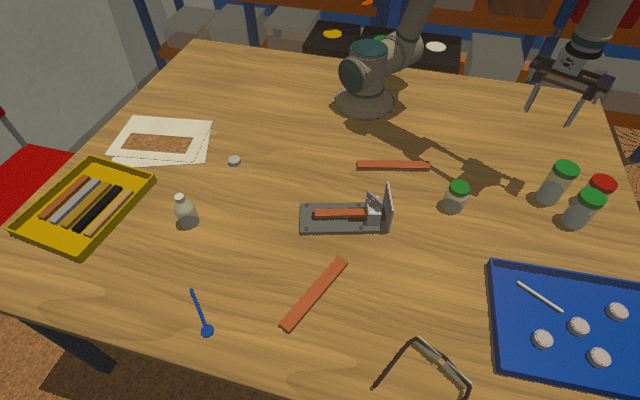

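View pics/top0.png

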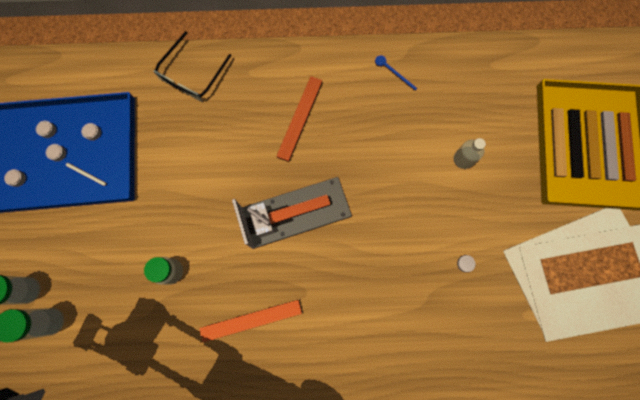

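The holder is at top (295,213). Its panel is at the left, near (240,222), which is roughly world +y. There are three copper bars: (298,118) large and loose, (250,320) loose, and (300,208) in the holder. The one in the holder is the smallest and lies on the bed, so it fits the description. I'll confirm it in a crop and measure it.

```bash
python3 - <<'E'
from h import *
p=cv2.imread("pics/top0.png"); d=np.load("top0.npy"); X=pts("top",d)
cv2.imwrite("pics/crop0.png",cv2.resize(p[165:260,220:365],None,fx=5,fy=5,interpolation=cv2.INTER_CUBIC))
hsv=cv2.cvtColor(p,cv2.COLOR_BGR2HSV)
box=np.zeros(d.shape,bool); box[165:260,220:365]=1; box&=d>0
print("table z",np.median(X[250:255,380:420,2]))
red=(hsv[...,0]<14)&(hsv[...,1]>140)&(hsv[...,2]>100)
n,l,st,c=cv2.connectedComponentsWithStats(red.astype(np.uint8))
for i in range(1,n):
    if st[i,4]>300:
        q=X[l==i]; r=cv2.minAreaRect(q[:,:2].astype(np.float32)); print(c[i].round(),st[i,4],np.round(r[0],1),np.round(r[1],1),round(r[2],1),"z",np.median(q[:,2]).round(1))
for lo,hi in((9,21),(55,66),(68,99)):
    m=box&(X[...,2]>lo)&(X[...,2]<hi); q=X[m]; r=cv2.minAreaRect(q[:,:2].astype(np.float32)); print(lo,hi,len(q),np.round(r[0],1),np.round(r[1],1),round(r[2],1))
m=box&(X[...,2]>50)
for v,u in np.argwhere(m)[::9]: print(u,v,X[v,u].round(0).astype(int),end=";")
E
```

```text
table z 0.028706586451733074
[541.  13.] 2392 [1249.  -570.1] [ 695.9 1969.2] 37.9 z -749.6
[392.  17.] 768 [1015.4 -282. ] [ 369.7 1354. ] 82.2 z -750.3
[305.  20.] 433 [1029.2  -34.6] [1300.1  226.2] 7.4 z -751.2
[246.  21.] 474 [1057.1   99.6] [1366.1  258.8] 19.5 z -751.2
[157.  25.] 1290 [1139.  327.] [1610.9  463.9] 39.5 z -751.7
[46. 28.] 1162 [1121.5  620.5] [1922.4  367.7] 50.7 z -752.4
[299. 119.] 1197 [637.7  40.1] [106.6 532.8] 88.5 z 15.2
[627. 146.] 636 [ 511.7 -415.5] [146.9 853.4] 28.9 z 16.5
[299. 208.] 671 [474.5  14.1] [212.2 136.2] 15.8 z 35.3
[251. 320.] 1573 [323.3 128.2] [ 33.6 283.8] 14.0 z 15.3
9 21 2862 [556.1  47.1] [101.  236.6] 16.5
55 66 364 [528.5 132.4] [98.  55.8] 14.4
68 99 277 [527.5 153.3] [88.1 67. ] 42.9
234 199 [570 173 100];234 202 [564 173 100];238 203 [569 172  65];260 204 [566 124  64];238 205 [561 168  81];263 205 [564 118  60];254 206 [562 137  60];263 206 [561 117  64];251 207 [560 144  61];260 207 [559 124  63];238 208 [553 167  89];254 208 [557 137  63];263 208 [557 117  62];248 209 [549 145  92];257 209 [555 131  62];235 210 [547 171  
[... 822 characters left out ...]
224 [516 107  91];244 225 [519 157  72];261 225 [519 121  65];270 225 [519 103  59];257 226 [517 130  62];266 226 [517 111  61];243 227 [510 154  97];260 227 [515 124  60];269 227 [514 104  64];255 228 [513 134  65];264 228 [513 116  60];242 229 [506 156 101];260 229 [511 124  62];269 229 [510 105  60];246 230 [509 154  66];264 230 [508 115  63];242 231 [502 156  98];259 231 [506 126  63];268 231 [506 107  61];246 232 [503 152  73];264 232 [504 116  60];246 233 [501 152  77];264 233 [502 116  58];257 234 [500 131  61];246 235 [494 149  94];247 236 [494 150  74];244 238 [487 152 100];247 239 [486 147  93];245 241 [481 150  99];248 242 [480 145  89];245 244 [475 150  97];250 245 [476 145  68];
```

View pics/crop0.png

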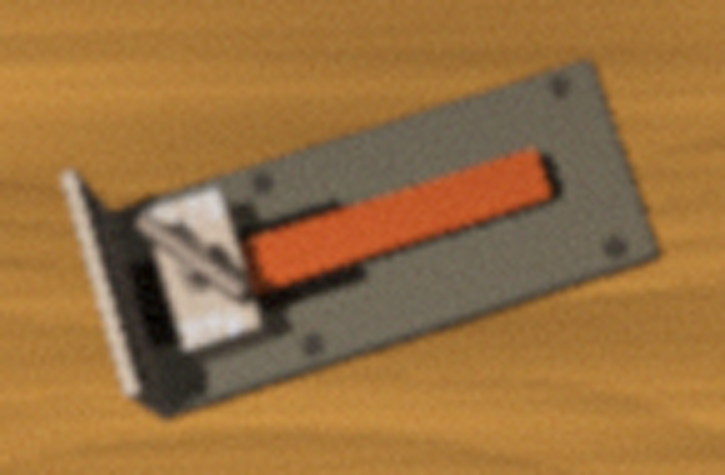

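The crop confirms the bar in the holder, centred near crop (400,220). The knob blade lies diagonally from (145,215) to (245,295), and the panel is the strip at the left. From the depth data, holder x points at about 13.6° in world, the holder origin is near (547,62) and the knob axis near (532,124). I'll go above the bar's free part for a closer look.

>>> send_rows:
  plan:
    - {"dx": -39, "dy": -25.8, "grip": 1}
    - {"dx": -39, "dy": -25.8}
    - {"dx": -39, "dy": -25.8}
    - {"dx": -39, "dy": -25.8}
    - {"dx": -39, "dy": -25.8}
  newtons: 10

```text
invalid input at $.plan[0]: expected keys grip, dx, dy, dz, rx, ry, rz
```

>>> send_rows:
  plan:
    - {"dx": -39, "dy": -25.8}
    - {"dx": -39, "dy": -25.8}
    - {"dx": -39, "dy": -25.8}
    - {"dx": -39, "dy": -25.8}
    - {"dx": -39, "dy": -25.8}

```text
invalid input at $.plan[0]: expected keys grip, dx, dy, dz, rx, ry, rz
```

>>> send_rows:
  plan:
    - {"dx": -39, "dy": -25.8}
    - {"dx": -39, "dy": -25.8}
    - {"dx": -39, "dy": -25.8}
    - {"rz": 8.5}
    - {"rz": 8.5}

```text
invalid input at $.plan[0]: expected keys grip, dx, dy, dz, rx, ry, rz
```

>>> send_rows:
  plan:
    - {"rz": 8.5}
    - {"rz": 8.5}
    - {"rz": 8.5}
    - {"rz": 8.5}
    - {}

```text
invalid input at $.plan[0]: expected keys grip, dx, dy, dz, rx, ry, rz
```

```bash
cat >> h.py <<'E'
from scipy.spatial.transform import Rotation as Ro
def wristT(s):
    T=np.eye(4); T[:3,:3]=Ro.from_euler("xyz",s["ee_rot"]).as_matrix(); T[:3,3]=s["tool_pos"]
    return T@np.array(camera_info("wrist")["tool_from_camera"])
E
python3 - <<'E'
from h import *
s=observe(); p,d=snapshot("wrist"); cv2.imwrite("pics/w1.png",p); np.savez("w1.npz",d=d,T=wristT(s))
print(s["clock"],s["tool_pos"],s["ee_rot"],s["joint_positions"],s["torque"],s["force"])
X=pts("wrist",d,wristT(s)); hsv=cv2.cvtColor(p,cv2.COLOR_BGR2HSV)
red=(hsv[...,0]<14)&(hsv[...,1]>140)&(hsv[...,2]>80)&(X[...,2]>25)&(X[...,2]<50)&(d>0)
n,l,st,c=cv2.connectedComponentsWithStats(red.astype(np.uint8))
for i in range(1,n):
    if st[i,4]>200:
        q=X[l==i]; r=cv2.minAreaRect(q[:,:2].astype(np.float32)); print("bar",c[i].round(),st[i,4],np.round(r[0],1),np.round(r[1],1),round(r[2],1),"z",np.median(q[:,2]).round(1))
for lo,hi in((91,97.5),(98,104)):
    m=((X[...,2]>lo)&(X[...,2]<hi)&(d>0)).astype(np.uint8)
    n,l,st,c=cv2.connectedComponentsWithStats(m)
    for i in range(1,n):
        if st[i,4]>60:
            q=X[l==i]; r=cv2.minAreaRect(q[:,:2].astype(np.float32)); print(lo,c[i].round(),st[i,4],np.round(r[0],1),np.round(r[1],1),round(r[2],1),np.median(q,0).round(1))
E
```

```text
0.1 [241.44559535 521.3262214  212.730119  ] [-3.14003174e+00 -2.07903906e-04  2.70773316e+00] [ 1.01596773e+00  2.76502521e-01  1.50595080e+00  1.84269528e-05
  1.36071393e+00 -1.20973122e-01] [-0.0102422  -0.04927143 -0.04206445] [-0.1603014   1.10390391  0.41699093]
91 [524. 186.] 2510 [319.2 711. ] [61.5 61.5] 39.7 [318.7 711.3  91.8]
91 [418. 215.] 78 [302.3 606.2] [34.1  6.1] 78.7 [300.6 603.7  94. ]
91 [485. 257.] 203 [376.7 655.7] [16.7 53.4] 13.7 [372.4 650.2  94.1]
98 [421. 217.] 65 [302.7 607.6] [32.5  5.1] 76.5 [300.4 604.7 100.9]
98 [481. 265.] 127 [376.1 644.9] [ 6.8 37.5] 35.1 [374.2 643.2 100.5]
```

View pics/w1.png

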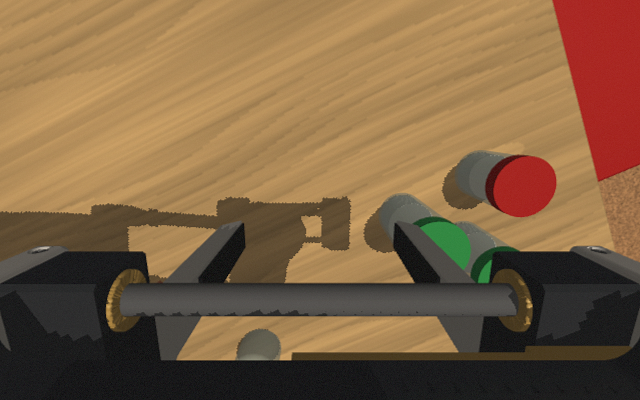

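Every row needs all seven keys, so nothing moved. The picture shows only the start view: jars with lids at (440,240) and (520,185). I'll resend with full rows.

>>> send_rows:
  plan:
    - {"dx": -39, "dy": -25.8, "dz": 0, "rx": 0, "ry": 0, "rz": 0, "grip": 1}
    - {"dx": -39, "dy": -25.8, "dz": 0, "rx": 0, "ry": 0, "rz": 0, "grip": 1}
    - {"dx": -39, "dy": -25.8, "dz": 0, "rx": 0, "ry": 0, "rz": 0, "grip": 1}
    - {"dx": -39, "dy": -25.8, "dz": 0, "rx": 0, "ry": 0, "rz": 0, "grip": 1}
    - {"dx": -39, "dy": -25.8, "dz": 0, "rx": 0, "ry": 0, "rz": 0, "grip": 1}
  newtons: 10

```text
clock: 0.65
tool_pos: [364.9, 321.1, 213.3]
ee_rot: [-3.141, 0.0, 2.708]
force: [0.6, 0.8, 0.5]
width: 93.9
grip_force: 0.0
```

>>> send_rows:
  plan:
    - {"dx": -39, "dy": -25.8, "dz": 0, "rx": 0, "ry": 0, "rz": 0, "grip": 1}
    - {"dx": -39, "dy": -25.8, "dz": 0, "rx": 0, "ry": 0, "rz": 0, "grip": 1}
    - {"dx": -39, "dy": -25.8, "dz": 0, "rx": 0, "ry": 0, "rz": 0, "grip": 1}
    - {"dx": -39, "dy": -25.8, "dz": 0, "rx": 0, "ry": 0, "rz": 0, "grip": 1}
    - {"dx": -39, "dy": -25.8, "dz": 0, "rx": 0, "ry": 0, "rz": 0, "grip": 1}

```text
clock: 1.15
tool_pos: [487.7, 122.0, 213.4]
ee_rot: [3.141, -0.0, 2.708]
force: [1.0, 0.2, -0.3]
width: 93.7
grip_force: 0.0
```

>>> send_rows:
  plan:
    - {"dx": -39, "dy": -25.8, "dz": 0, "rx": 0, "ry": 0, "rz": 0, "grip": 1}
    - {"dx": -39, "dy": -25.8, "dz": 0, "rx": 0, "ry": 0, "rz": 0, "grip": 1}
    - {"dx": -39, "dy": -25.8, "dz": 0, "rx": 0, "ry": 0, "rz": 0, "grip": 1}
    - {"dx": 0, "dy": 0, "dz": 0, "rx": 0, "ry": 0, "rz": 8.5, "grip": 1}
    - {"dx": 0, "dy": 0, "dz": 0, "rx": 0, "ry": 0, "rz": 8.5, "grip": 1}

```text
clock: 1.65
tool_pos: [561.3, 2.6, 212.6]
ee_rot: [-3.141, -0.001, 2.402]
force: [0.1, 0.7, -0.0]
width: 94.0
grip_force: 0.0
```

>>> send_rows:
  plan:
    - {"dx": 0, "dy": 0, "dz": 0, "rx": 0, "ry": 0, "rz": 8.5, "grip": 1}
    - {"dx": 0, "dy": 0, "dz": 0, "rx": 0, "ry": 0, "rz": 8.5, "grip": 1}
    - {"dx": 0, "dy": 0, "dz": 0, "rx": 0, "ry": 0, "rz": 8.5, "grip": 1}
    - {"dx": 0, "dy": 0, "dz": 0, "rx": 0, "ry": 0, "rz": 8.5, "grip": 1}
    - {"dx": 0, "dy": 0, "dz": 0, "rx": 0, "ry": 0, "rz": 0, "grip": 1}

```text
clock: 2.15
tool_pos: [560.6, 4.3, 213.1]
ee_rot: [-3.141, -0.0, 1.818]
force: [1.1, -0.4, -0.7]
width: 94.2
grip_force: 0.0
```

```bash
cat > m.py <<'E'
from h import *
import sys
nm=sys.argv[1]
s=observe(); p,d=snapshot("wrist"); cv2.imwrite(f"pics/{nm}.png",p); np.savez(f"{nm}.npz",d=d,T=wristT(s))
print(s["clock"],s["tool_pos"],s["ee_rot"],s["joint_positions"],s["torque"],s["force"])
X=pts("wrist",d,wristT(s)); hsv=cv2.cvtColor(p,cv2.COLOR_BGR2HSV)
red=(hsv[...,0]<14)&(hsv[...,1]>140)&(hsv[...,2]>80)&(X[...,2]>25)&(X[...,2]<50)&(d>0)
def rep(name,m,mn):
    n,l,st,c=cv2.connectedComponentsWithStats(m.astype(np.uint8))
    for i in range(1,n):
        if st[i,4]>mn:
            q=X[l==i]; r=cv2.minAreaRect(q[:,:2].astype(np.float32)); e=cv2.PCACompute(q[:,:2].astype(np.float32),None)[1][0]
            print(name,c[i].round(),st[i,4],np.round(r[0],1),np.round(r[1],1),round(r[2],1),"pca",np.degrees(np.arctan2(e[1],e[0])).round(1),np.median(q,0).round(1))
rep("bar",red,200)
rep("plate",(X[...,2]>11)&(X[...,2]<18)&(d>0),800)
rep("bridge",(X[...,2]>58)&(X[...,2]<66)&(d>0),100)
rep("knob",(X[...,2]>91)&(X[...,2]<97.8)&(d>0),60)
rep("panel",(X[...,2]>98)&(X[...,2]<104)&(d>0),60)
E
python3 m.py w2
```

```text
2.15 [560.58056235   4.32677247 213.14711523] [-3.14104018e+00 -2.96902228e-04  1.81789541e+00] [-1.16452421e-01  2.54761625e-01  1.53566437e+00  8.30210306e-05
  1.35178860e+00 -3.63569649e-01] [-0.04182592 -0.0101439   0.01880952] [ 1.05287294 -0.44852082 -0.65650533]
bar [327. 148.] 2482 [561.   43.1] [ 24.9 143.8] 16.6 pca 106.4 [558.8  49.9  36.2]
plate [145.  51.] 3024 [332.  101.1] [ 33.  109.3] 14.0 pca 103.7 [333.  103.2  16. ]
plate [326. 154.] 9882 [557.7  49.9] [ 99.8 234.7] 16.6 pca 107.5 [567.4  35.9  15.4]
plate [496. 196.] 4215 [789.5  38.5] [ 31.8 223.9] 67.0 pca -22.7 [779.9  42.   16.3]
bridge [324.  28.] 278 [525.1 161.8] [98.5  1.4] 16.4 pca 16.4 [527.  162.6  62. ]
bridge [304.  63.] 672 [523.5 124. ] [39.  34.2] 16.3 pca 62.9 [513.5 128.3  62.5]
bridge [340.  72.] 953 [542.  129.3] [50.3 34.2] 16.5 pca 47.7 [553.8 126.   62.6]
knob [324.  16.] 334 [525.5 161.6] [99.1  1.8] 16.3 pca 16.3 [525.8 162.1  94.4]
knob [326.  60.] 597 [535.1 128.1] [56.1  9.9] 51.8 pca 52.3 [536.1 127.8  95.8]
panel [324.  10.] 987 [524.3 164.6] [99.5  6.8] 16.3 pca 16.4 [525.1 164.5 100.4]
```

View pics/w2.png

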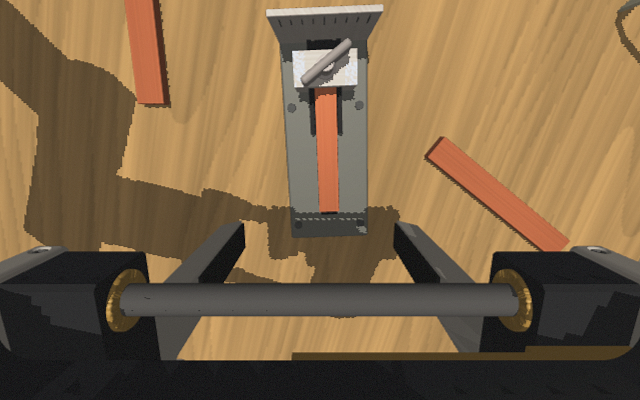

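The view shows the bar at (327,148), with its rear end near (328,212). The blade is at (326,60), and the panel's top edge is at row 10. Measured:
- **Holder:** yaw is 16.4° and the origin is at (553.3,66.2).
- **Bar:** its top is at z 36.2 and the gap to the panel is about 26 mm.
- **Checks:** the sizes agree with the 100 mm panel, 56 mm blade, 24 mm bar and 62 mm bridge.

I'll grasp at holder y≈-55.

>>> send_rows:
  plan:
    - {"dx": 0, "dy": 0, "dz": 0, "rx": 0, "ry": 0, "rz": -2.2, "grip": 0.6}
    - {"dx": 6, "dy": 11, "dz": 40, "rx": 0, "ry": 0, "rz": 0, "grip": 0.6}
    - {"dx": 0, "dy": 0, "dz": 45, "rx": 0, "ry": 0, "rz": 0, "grip": 0.6}
    - {"dx": 0, "dy": 0, "dz": 45, "rx": 0, "ry": 0, "rz": 0, "grip": 0.6}
    - {"dx": 0, "dy": 0, "dz": 30, "rx": 0, "ry": 0, "rz": 0, "grip": 0.6}

```text
clock: 2.7
tool_pos: [567.8, 13.5, 50.5]
ee_rot: [-3.138, -0.001, 1.86]
force: [0.5, -0.7, -0.4]
width: 58.7
grip_force: 0.0
```

```bash
python3 m.py w3
```

```text
2.7 [567.79624061  13.46369362  50.5350183 ] [-3.13814317e+00 -1.44630024e-03  1.85958801e+00] [-9.88148536e-02  4.03895363e-01  1.75214582e+00  4.21102511e-05
  9.89291721e-01 -3.87632228e-01] [-0.03717446  0.01458711  0.01573686] [ 0.52851424 -0.6901392  -0.41444405]
bar [321. 169.] 8140 [559.8  46.5] [ 25.  139.8] 16.3 pca 106.4 [557.   55.5  36.2]
plate [15. 45.] 2466 [344.   73.1] [24.2 50.7] 12.3 pca 97.2 [349.1  71.6  15.8]
plate [273. 159.] 10156 [524.6  51.2] [ 36.9 191.8] 16.6 pca 111.9 [524.2  47.2  15.4]
plate [368. 158.] 9846 [585.6  69.3] [ 36.8 191.6] 16.0 pca 100.3 [586.7  65.7  15.5]
plate [548. 213.] 5040 [736.7  60.9] [ 31.9 110. ] 67.0 pca -18.9 [721.   66.8  16.2]
bridge [333.  33.] 5023 [536.9 123. ] [64.4 25.7] 16.4 pca 17.9 [548.  122.6  62.6]
bridge [261. 237.] 167 [536.1   9.3] [ 9.4 20.6] 52.8 pca -42.6 [535.3  13.2  62. ]
bridge [376. 237.] 169 [596.1  27.2] [20.6  9.1] 71.3 pca 76.4 [595.8  31.9  62.3]
knob [291.  19.] 1450 [528.2 116.7] [30.4  9.2] 48.6 pca 46.3 [526.5 113.9  95.7]
knob [247. 260.] 263 [535.7  10. ] [ 8.8 19.7] 54.5 pca -32.7 [534.6  13.3  94.5]
knob [390. 260.] 255 [596.5  28.1] [19.6  8.8] 67.8 pca 63.5 [595.9  32.7  94.7]
panel [242. 264.] 234 [534.1  12. ] [ 7.7 16.4] 65.3 pca -15.2 [533.5  13.6 101. ]
panel [395. 264.] 238 [596.7  30.3] [16.5  7.9] 59.3 pca 47.2 [595.9  33.1 101.1]
```

The closer look agrees, so I'll go down and close gently.

>>> send_rows:
  plan:
    - {"dx": 0, "dy": 0, "dz": 23.5, "rx": 0, "ry": 0, "rz": 0, "grip": 0.6}
    - {"dx": 0, "dy": 0, "dz": 0, "rx": 0, "ry": 0, "rz": 0, "grip": 0.2}
    - {"dx": 0, "dy": 0, "dz": 0, "rx": 0, "ry": 0, "rz": 0, "grip": 0.2}
    - {"dx": 0, "dy": 0, "dz": 0, "rx": 0, "ry": 0, "rz": 0, "grip": 0.2}
    - {"dx": 0, "dy": 0, "dz": 0, "rx": 0, "ry": 0, "rz": 0, "grip": 0.2}
  newtons: 8

```text
clock: 3.25
tool_pos: [570.8, 13.1, 31.6]
ee_rot: [3.139, 0.001, 1.857]
force: [0.7, 0.0, -0.0]
width: 28.2
grip_force: 0.0
```

>>> send_rows:
  plan:
    - {"dx": 4, "dy": 0, "dz": 0, "rx": 0, "ry": 0, "rz": 0, "grip": 0.2}
    - {"dx": 4, "dy": 0, "dz": 0, "rx": 0, "ry": 0, "rz": 0, "grip": 0.2}
    - {"dx": 4, "dy": 0, "dz": 0, "rx": 0, "ry": 0, "rz": 0, "grip": 0.2}
    - {"dx": 4, "dy": 0, "dz": 0, "rx": 0, "ry": 0, "rz": 0, "grip": 0.2}
    - {"dx": 4, "dy": 0, "dz": 0, "rx": 0, "ry": 0, "rz": 0, "grip": 0.2}

```text
clock: 3.75
tool_pos: [565.5, 31.8, 31.3]
ee_rot: [3.139, 0.003, 1.857]
force: [0.9, -4.1, 6.1]
width: 24.2
grip_force: 8.0
```

>>> send_rows:
  plan:
    - {"dx": 1.5, "dy": 0, "dz": 0, "rx": 0, "ry": 0, "rz": 0, "grip": 0.2}
    - {"dx": 1.5, "dy": 0, "dz": 0, "rx": 0, "ry": 0, "rz": 0, "grip": 0.2}
    - {"dx": 1, "dy": 0, "dz": 0, "rx": 0, "ry": 0, "rz": 0, "grip": 0.2}

```text
clock: 4.05
tool_pos: [564.5, 35.6, 31.4]
ee_rot: [3.138, 0.003, 1.857]
force: [0.9, -4.2, 5.8]
width: 23.9
grip_force: 8.0
```

```bash
python3 m.py w4 | grep -v plate; python3 -c "
from h import *
p=cv2.imread('pics/w4.png'); t,d=snapshot('top'); 
cv2.imwrite('pics/c4.png',np.hstack([p[:300,170:500],cv2.resize(t[170:260,225:325],(333,300),interpolation=cv2.INTER_CUBIC)]))"
```

```text
4.05 [564.45318836  35.62442546  31.35687565] [3.13844713e+00 2.73181431e-03 1.85714455e+00] [-0.05896155  0.41952739  1.78558133 -0.00187484  0.93260024 -0.34420005] [-0.79306394 -0.1541136  -0.01095983] [ 0.87405817 -4.17334707  5.83423871]
bar [313.   7.] 677 [528.  155.4] [23.5  8. ] 15.7 pca 21.8 [526.5 155.3  36.3]
bar [318. 191.] 7309 [556.7  61.9] [ 24.5 104.8] 16.8 pca 106.9 [555.1  67.6  36.2]
bridge [264.  42.] 2717 [521.5 123.3] [35.3 34.6] 16.0 pca 64.5 [511.9 129.4  62.5]
bridge [351.  71.] 5013 [541.1 129. ] [52.7 34.4] 16.4 pca 47.3 [553.8 126.3  62.6]
bridge [285. 247.] 188 [549.   36.1] [ 9.2 21.2] 51.7 pca -30.7 [545.2  40.7  62.1]
bridge [352. 247.] 187 [576.5  44.4] [21.3  9.4] 70.5 pca 64.0 [577.   50.8  61.8]
knob [309.  46.] 3951 [534.9 126. ] [53.3 11.3] 55.8 pca 51.1 [534.7 124.9  95.9]
knob [281. 276.] 150 [547.3  41.2] [3.6 8.2] 73.0 pca -9.4 [546.9  41.5  93.6]
knob [356. 276.] 147 [575.2  49.2] [8.2 3.6] 50.9 pca 43.4 [574.9  50.3  93.8]
```

View pics/c4.png

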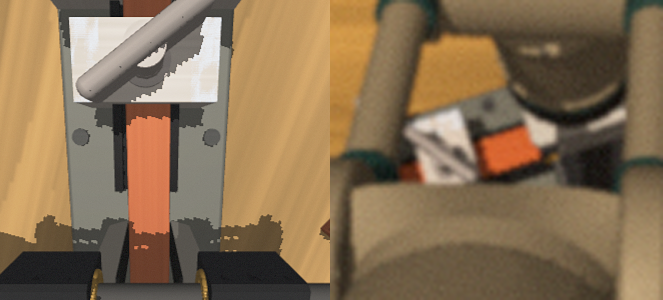

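The left half shows the bar running under the bridge, with its front close to the panel (about 2–3 mm away). I'll continue in small steps, watching the force.

>>> send_rows:
  plan:
    - {"dx": 0.6, "dy": 0, "dz": 0, "rx": 0, "ry": 0, "rz": 0, "grip": 0.2}
    - {"dx": 0.6, "dy": 0, "dz": 0, "rx": 0, "ry": 0, "rz": 0, "grip": 0.2}
    - {"dx": 0.6, "dy": 0, "dz": 0, "rx": 0, "ry": 0, "rz": 0, "grip": 0.2}

```text
clock: 4.45
tool_pos: [564.2, 36.3, 31.4]
ee_rot: [3.139, 0.005, 1.858]
force: [1.5, -7.1, 5.2]
width: 23.8
grip_force: 8.0
```

>>> send_rows:
  plan:
    - {"dx": 0.5, "dy": 0, "dz": 0, "rx": 0, "ry": 0, "rz": 0, "grip": 0.2}
    - {"dx": 0.5, "dy": 0, "dz": 0, "rx": 0, "ry": 0, "rz": 0, "grip": 0.2}

```text
clock: 4.65
tool_pos: [564.2, 36.4, 31.3]
ee_rot: [3.139, 0.006, 1.859]
force: [1.8, -10.2, 4.5]
width: 23.9
grip_force: 8.0
```

>>> send_rows:
  plan:
    - {"dx": 0.5, "dy": 0, "dz": 0, "rx": 0, "ry": 0, "rz": 0, "grip": 0.2}
    - {"dx": 0.5, "dy": 0, "dz": 0, "rx": 0, "ry": 0, "rz": 0, "grip": 0.2}

```text
clock: 4.85
tool_pos: [564.1, 36.8, 31.3]
ee_rot: [3.139, 0.007, 1.859]
force: [2.1, -10.4, 3.9]
width: 23.7
grip_force: 8.0
```

The force rose by 6 N and the motion stalled, so the bar has reached the panel. I'll open, lift and check.

>>> send_rows:
  plan:
    - {"dx": 0, "dy": 0, "dz": 0, "rx": 0, "ry": 0, "rz": 0, "grip": 0.45}
    - {"dx": 0, "dy": 0, "dz": 0, "rx": 0, "ry": 0, "rz": 0, "grip": 0.45}
    - {"dx": 0, "dy": 0, "dz": 0, "rx": 0, "ry": 0, "rz": 0, "grip": 0.45}
    - {"dx": 0, "dy": 0, "dz": -35, "rx": 0, "ry": 0, "rz": 0, "grip": 0.45}
    - {"dx": -10, "dy": 0, "dz": -45, "rx": 0, "ry": 0, "rz": 0, "grip": 0.3}

```text
clock: 5.35
tool_pos: [561.7, 31.8, 108.3]
ee_rot: [-3.135, -0.004, 1.857]
force: [1.2, 0.6, 0.2]
width: 37.5
grip_force: 0.0
```

>>> send_rows:
  plan:
    - {"dx": -20, "dy": 0, "dz": -45, "rx": 0, "ry": 0, "rz": 0, "grip": 0.27}
    - {"dx": -12, "dy": 0, "dz": -45, "rx": 0, "ry": 0, "rz": 0, "grip": 0.27}
    - {"dx": 0, "dy": 0, "dz": 0, "rx": 0, "ry": 0, "rz": 0, "grip": 0.27}

```text
clock: 5.65
tool_pos: [577.9, -1.6, 206.5]
ee_rot: [3.129, 0.005, 1.855]
force: [0.9, -0.1, 0.1]
width: 25.2
grip_force: 0.0
```

```bash
python3 m.py w5 | grep -v plate
```

```text
5.65 [577.93950998  -1.62426715 206.53948678] [3.12943783 0.00510183 1.85501842] [-1.23270994e-01  2.76729996e-01  1.52126746e+00  1.37180719e-04
  1.33041380e+00 -4.07555878e-01] [ 0.03029318  0.00377171 -0.0056197 ] [ 0.89458278 -0.11707406  0.05815827]
bar [312.  28.] 244 [528.1 156. ] [22.8 10.9] 16.7 pca 23.0 [527.3 156.1  36.3]
bar [315. 129.] 2302 [558.3  56.1] [ 24.1 117.7] 16.6 pca 106.8 [557.4  61.   36.1]
bridge [312.  12.] 316 [525.3 162. ] [99.2  1.5] 16.3 pca 16.3 [526.5 162.3  62. ]
bridge [313.  55.] 1721 [535.5 127.3] [64.1 34.1] 16.3 pca 10.6 [542.7 126.9  62.5]
knob [312.  46.] 676 [535.9 126.7] [55.4 13. ] 49.0 pca 52.2 [536.4 127.3  95.8]
```

The rear end is 169.7 mm from the panel's inner face, against 170 for the bar, so it is home. Next is the knob: axis (535.3,127.4), blade at about 51.5° world. I'll approach with yaw 231.5° so that joint 6 has the full clockwise range.

>>> send_rows:
  plan:
    - {"dx": 45, "dy": -1.6, "dz": 0, "rx": 0, "ry": 0, "rz": 0, "grip": 0.27}
    - {"dx": 45, "dy": -1.6, "dz": 0, "rx": 0, "ry": 0, "rz": 0, "grip": 0.27}
    - {"dx": 45.8, "dy": -1.5, "dz": 0, "rx": 0, "ry": 0, "rz": 0, "grip": 0.27}
    - {"dx": 0, "dy": 0, "dz": 0, "rx": 0, "ry": 0, "rz": -8.5, "grip": 0.27}
    - {"dx": 0, "dy": 0, "dz": 0, "rx": 0, "ry": 0, "rz": -8.5, "grip": 0.27}

```text
clock: 6.2
tool_pos: [528.4, 130.8, 197.8]
ee_rot: [-3.138, -0.003, 2.162]
force: [0.6, -0.0, 0.6]
width: 25.3
grip_force: 0.0
```

>>> send_rows:
  plan:
    - {"dx": 0, "dy": 0, "dz": 0, "rx": 0, "ry": 0, "rz": -8.5, "grip": 0.27}
    - {"dx": 0, "dy": 0, "dz": 0, "rx": 0, "ry": 0, "rz": -8.5, "grip": 0.27}
    - {"dx": 0, "dy": 0, "dz": 0, "rx": 0, "ry": 0, "rz": -8.5, "grip": 0.27}
    - {"dx": 0, "dy": 0, "dz": 0, "rx": 0, "ry": 0, "rz": -8.5, "grip": 0.27}
    - {"dx": 0, "dy": 0, "dz": 0, "rx": 0, "ry": 0, "rz": -8.5, "grip": 0.27}

```text
clock: 6.7
tool_pos: [529.0, 129.2, 197.6]
ee_rot: [-3.141, -0.005, 2.901]
force: [0.1, 0.1, 0.3]
width: 25.3
grip_force: 0.0
```

>>> send_rows:
  plan:
    - {"dx": 0, "dy": 0, "dz": 0, "rx": 0, "ry": 0, "rz": -8.5, "grip": 0.27}
    - {"dx": 0, "dy": 0, "dz": 0, "rx": 0, "ry": 0, "rz": -8.5, "grip": 0.27}
    - {"dx": 0, "dy": 0, "dz": 0, "rx": 0, "ry": 0, "rz": -8.5, "grip": 0.27}
    - {"dx": 0, "dy": 0, "dz": 0, "rx": 0, "ry": 0, "rz": -8.5, "grip": 0.27}
    - {"dx": 0, "dy": 0, "dz": 0, "rx": 0, "ry": 0, "rz": -8.5, "grip": 0.27}

```text
clock: 7.2
tool_pos: [529.0, 129.2, 197.6]
ee_rot: [3.139, -0.004, -2.64]
force: [0.4, -0.4, 0.7]
width: 25.1
grip_force: 0.0
```

>>> send_rows:
  plan:
    - {"dx": 0, "dy": 0, "dz": 0, "rx": 0, "ry": 0, "rz": -8.5, "grip": 0.27}
    - {"dx": 0, "dy": 0, "dz": 0, "rx": 0, "ry": 0, "rz": -6.2, "grip": 0.27}
    - {"dx": 0, "dy": 0, "dz": 0, "rx": 0, "ry": 0, "rz": 0, "grip": 0.27}
    - {"dx": 0, "dy": 0, "dz": 0, "rx": 0, "ry": 0, "rz": 0, "grip": 0.27}

```text
clock: 7.6
tool_pos: [529.7, 129.0, 198.5]
ee_rot: [3.139, -0.002, -2.392]
force: [0.4, -0.4, -1.0]
width: 25.3
grip_force: 0.0
```

```bash
python3 m.py w6 | grep -v plate
```

```text
7.6 [529.73283611 128.96688634 198.50362712] [ 3.13942565e+00 -2.13383588e-03 -2.39206786e+00] [ 1.10842213e-01  2.41802569e-01  1.59082700e+00  4.83909020e-04
  1.31196817e+00 -2.20960115e+00] [ 0.07622399  0.0591156  -0.05084635] [ 0.43808446 -0.44731074 -0.98180452]
bar [251. 159.] 2298 [558.3  55.2] [ 23.9 116.5] 16.8 pca 106.8 [558.   53.6  36.2]
bar [335. 200.] 245 [528.  154.8] [23.6 14.1] 15.9 pca 16.9 [527.6 154.5  36.3]
bridge [323. 181.] 769 [528.1 124.7] [48.3 33.7] 16.2 pca 51.3 [516.6 126.9  62.6]
bridge [343. 207.] 143 [525.2 161.4] [98.6  0.8] 16.3 pca 16.3 [523.6 160.6  62.3]
bridge [299. 206.] 583 [546.6 128.5] [42.9 31.2] 16.5 pca 45.8 [556.  123.9  62.6]
bridge [504. 245.] 443 [434.4 327.3] [55.5 32.2] 12.3 pca 10.5 [435.8 318.6  61.2]
knob [311. 200.] 488 [535.6 126.2] [54.6 13.4] 58.6 pca 52.4 [534.5 125.7  95.9]
knob [357. 195.] 99 [503.7 154.6] [53.7  1.6] 16.1 pca 16.2 [502.7 154.7  94.5]
panel [361. 197.] 362 [501.4 157.4] [51.2  6.4] 16.4 pca 16.2 [500.4 156.9 100.4]
panel [331. 251.] 190 [555.9 173.1] [34.3  6.1] 17.1 pca 18.9 [557.9 173.6 100.5]
```

View pics/w6.png

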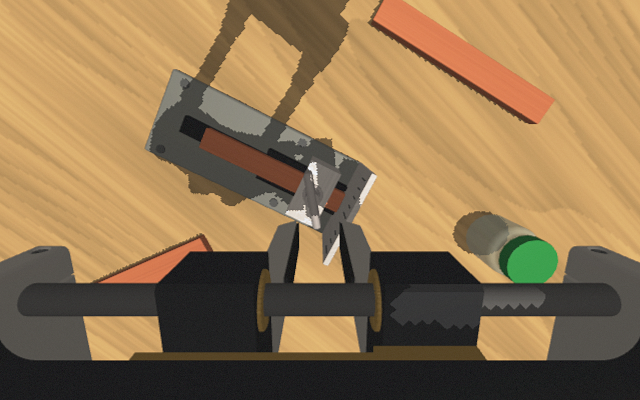

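The blade is at (311,200) and the panel at (360,197). The fingers are slightly off to the side and the yaw is 9° short. I'll correct both while still above, then descend partway.

>>> send_rows:
  plan:
    - {"dx": 0, "dy": 0, "dz": 0, "rx": 0, "ry": 0, "rz": -4.7, "grip": 0.27}
    - {"dx": 0, "dy": 0, "dz": 0, "rx": 0, "ry": 0, "rz": -4.6, "grip": 0.27}
    - {"dx": -1.9, "dy": -5.7, "dz": 30, "rx": 0, "ry": 0, "rz": 0, "grip": 0.27}
    - {"dx": 0, "dy": 0, "dz": 40, "rx": 0, "ry": 0, "rz": 0, "grip": 0.27}
    - {"dx": 0, "dy": 0, "dz": 0, "rx": 0, "ry": 0, "rz": 0, "grip": 0.27}

```text
clock: 8.15
tool_pos: [532.1, 126.2, 125.2]
ee_rot: [3.133, -0.008, -2.229]
force: [-1.3, 0.5, -0.1]
width: 25.3
grip_force: 0.0
```

```bash
python3 m.py w7 | grep -v plate
```

```text
8.15 [532.13829419 126.21283763 125.18667842] [ 3.13318439 -0.0076991  -2.22930348] [ 1.05456090e-01  3.04749068e-01  1.69476753e+00  2.81566412e-04
  1.15347376e+00 -2.37771263e+00] [ 0.05457105  0.01220136 -0.07191158] [-1.26625664  0.48721604 -0.05516241]
bar [242. 156.] 3894 [558.1  55.8] [ 24.2 117.6] 16.8 pca 106.8 [557.9  53.4  36.2]
bar [340. 223.] 215 [528.1 155.7] [24.2 11.3] 15.8 pca 14.6 [527.7 154.3  36.3]
bridge [331. 198.] 1214 [527.3 124.6] [46.7 34.2] 16.7 pca 57.0 [515.8 126.3  62.6]
bridge [300. 221.] 663 [552.4 122.1] [57.7 22.4] 51.7 pca 55.4 [550.2 119.7  62.6]
bridge [373. 207.] 133 [495.1 152.6] [36.1  1.4] 15.0 pca 16.2 [494.4 152.4  61.7]
bridge [327. 266.] 110 [555.9 170.4] [34.5  0.9] 16.8 pca 16.4 [555.8 170.4  61.9]
bridge [523. 328.] 272 [454.2 332.4] [36.6 10.7] 67.2 pca 64.4 [453.7 325.6  61.3]
knob [314. 224.] 855 [535.7 126.5] [55.2 12. ] 47.7 pca 52.6 [534.3 125.   95.9]
knob [382. 219.] 183 [495.  152.2] [35.8  1.9] 16.7 pca 16.2 [494.3 152.4  94.7]
knob [336. 275.] 61 [547.2 167.5] [15.8  1.4] 14.9 pca 15.6 [545.8 167.4  94. ]
panel [386. 224.] 485 [495.4 155.5] [38.5  6.5] 15.3 pca 17.0 [494.5 154.9 100.4]
panel [340. 279.] 66 [544.2 167.4] [7.5 7.3] 53.3 pca 19.7 [543.8 168.2 100.1]
```

View pics/w7.png

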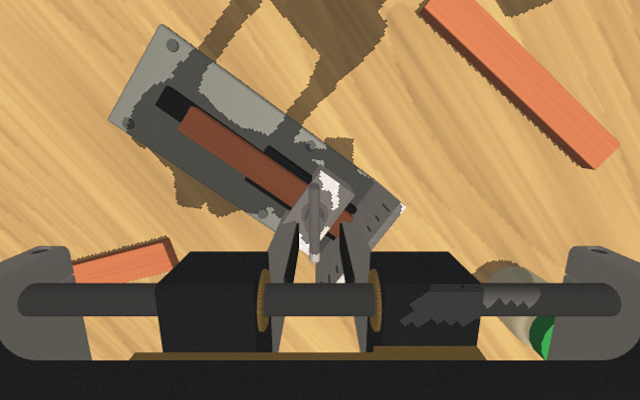

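The blade stands upright in the image at column 315, between the fingers and about 2 mm to the left of centre. I'll trim and descend to TCP z 77, which puts the fingertips at 69.

>>> send_rows:
  plan:
    - {"dx": -2.5, "dy": -2.3, "dz": 10, "rx": 0, "ry": 0, "rz": 0, "grip": 0.27}
    - {"dx": 0, "dy": 0, "dz": 18, "rx": 0, "ry": 0, "rz": 0, "grip": 0.27}
    - {"dx": 0, "dy": 0, "dz": 15, "rx": 0, "ry": 0, "rz": 0, "grip": 0.27}
    - {"dx": 0, "dy": 0, "dz": 0, "rx": 0, "ry": 0, "rz": 0, "grip": 0.27}
    - {"dx": 0, "dy": 0, "dz": 0, "rx": 0, "ry": 0, "rz": 0, "grip": 0.27}

```text
clock: 8.7
tool_pos: [541.0, 127.4, 88.1]
ee_rot: [-3.14, 0.002, -2.228]
force: [-0.4, -0.5, 0.6]
width: 25.5
grip_force: 0.0
```

>>> send_rows:
  plan:
    - {"dx": 3.8, "dy": 4.0, "dz": 0, "rx": 0, "ry": 0, "rz": 0, "grip": 0.27}
    - {"dx": 0, "dy": 0, "dz": 5, "rx": 0, "ry": 0, "rz": 0, "grip": 0.27}
    - {"dx": 0, "dy": 0, "dz": 5, "rx": 0, "ry": 0, "rz": 0, "grip": 0.27}
    - {"dx": 0, "dy": 0, "dz": 0, "rx": 0, "ry": 0, "rz": 0, "grip": 0.27}

```text
clock: 9.1
tool_pos: [533.9, 126.6, 76.4]
ee_rot: [3.141, -0.001, -2.228]
force: [-0.1, -0.1, -0.7]
width: 25.5
grip_force: 0.0
```

>>> send_rows:
  plan:
    - {"dx": -1, "dy": -1, "dz": 0, "rx": 0, "ry": 0, "rz": 0, "grip": 0.0}
    - {"dx": 0, "dy": 0, "dz": 0, "rx": 0, "ry": 0, "rz": 0, "grip": 0.0}
    - {"dx": 0, "dy": 0, "dz": 0, "rx": 0, "ry": 0, "rz": 0, "grip": 0.0}
    - {"dx": 0, "dy": 0, "dz": 0, "rx": 0, "ry": 0, "rz": 0, "grip": 0.0}
  newtons: 60

```text
clock: 9.5
tool_pos: [536.5, 126.7, 77.8]
ee_rot: [-3.14, 0.001, -2.228]
force: [-0.9, -0.7, 5.1]
width: 7.6
grip_force: 87.0
```

```bash
cat > t.py <<'E'
from bench import *
s=observe(); print(round(float(s["clock"]),2),s["tool_pos"].round(1),"yaw",s["ee_rot"][2].round(3),"q6",s["joint_positions"][5].round(3),"eff6",s["effort"][5].round(3),"T",s["torque"].round(3),"F",s["force"].round(1),s["width"],s["grip_force"])
E
python3 t.py
```

```text
9.5 [536.5 126.7  77.8] yaw -2.228 q6 -2.379 eff6 0.041 T [-0.061  0.154  0.032] F [-0.9 -0.7  5.1] 7.576234894966173 86.96315579116344
```

>>> send_rows:
  plan:
    - {"dx": 0, "dy": 0, "dz": 0, "rx": 0, "ry": 0, "rz": 2, "grip": 0.0}
    - {"dx": 0, "dy": 0, "dz": 0, "rx": 0, "ry": 0, "rz": 2, "grip": 0.0}
    - {"dx": 0, "dy": 0, "dz": 0, "rx": 0, "ry": 0, "rz": 2, "grip": 0.0}
    - {"dx": 0, "dy": 0, "dz": 0, "rx": 0, "ry": 0, "rz": 2, "grip": 0.0}

```text
clock: 9.9
tool_pos: [536.7, 126.6, 77.9]
ee_rot: [-3.14, 0.001, -2.368]
force: [-0.6, -0.8, 5.2]
width: 7.5
grip_force: 86.9
```

```bash
python3 t.py
```

```text
9.9 [536.7 126.6  77.9] yaw -2.368 q6 -2.238 eff6 -0.037 T [-0.042  0.146  0.241] F [-0.6 -0.8  5.2] 7.515263978207173 86.94803841412067
```

>>> send_rows:
  plan:
    - {"dx": 0, "dy": 0, "dz": 0, "rx": 0, "ry": 0, "rz": 2, "grip": 0.0}
    - {"dx": 0, "dy": 0, "dz": 0, "rx": 0, "ry": 0, "rz": 2, "grip": 0.0}
    - {"dx": 0, "dy": 0, "dz": 0, "rx": 0, "ry": 0, "rz": 2, "grip": 0.0}
    - {"dx": 0, "dy": 0, "dz": 0, "rx": 0, "ry": 0, "rz": 2, "grip": 0.0}

```text
clock: 10.3
tool_pos: [536.8, 126.5, 77.8]
ee_rot: [-3.14, 0.001, -2.508]
force: [-0.1, -0.5, 4.5]
width: 7.6
grip_force: 86.9
```

```bash
python3 t.py
```

```text
10.3 [536.8 126.5  77.8] yaw -2.508 q6 -2.099 eff6 -0.036 T [-0.091  0.05   0.314] F [-0.1 -0.5  4.5] 7.571047829000195 86.94710528478026
```

>>> send_rows:
  plan:
    - {"dx": 0, "dy": 0, "dz": 0, "rx": 0, "ry": 0, "rz": 2, "grip": 0.0}
    - {"dx": 0, "dy": 0, "dz": 0, "rx": 0, "ry": 0, "rz": 2, "grip": 0.0}
    - {"dx": 0, "dy": 0, "dz": 0, "rx": 0, "ry": 0, "rz": 2, "grip": 0.0}
    - {"dx": 0, "dy": 0, "dz": 0, "rx": 0, "ry": 0, "rz": 2, "grip": 0.0}

```text
clock: 10.7
tool_pos: [536.8, 126.4, 77.9]
ee_rot: [-3.14, 0.002, -2.647]
force: [-0.1, -2.1, 4.9]
width: 7.5
grip_force: 86.9
```

```bash
python3 t.py
```

```text
10.7 [536.8 126.4  77.9] yaw -2.647 q6 -1.959 eff6 -0.036 T [-0.206  0.031  0.214] F [-0.1 -2.1  4.9] 7.548240532156072 86.94718156009912
```

```bash
cat > t.py <<'E'
from bench import *
import numpy as np
L=[]
for i in range(6):
    s=observe(); L.append(np.r_[s["torque"][2],s["effort"][5],s["ee_rot"][2],s["force"]]); snapshot("wrist")
L=np.array(L); print(round(float(s["clock"]),2),L[:,0].round(3),"Tz mean",L[:,0].mean().round(3),"eff/yaw/F",L[:,1:].mean(0).round(3))
E
python3 t.py
```

```text
10.95 [0.214 0.171 0.115 0.148 0.138 0.131] Tz mean 0.153 eff/yaw/F [ 0.166 -2.647  0.326 -1.336  4.905]
```

>>> send_rows:
  plan:
    - {"dx": 0, "dy": 0, "dz": 0, "rx": 0, "ry": 0, "rz": 2, "grip": 0.0}
    - {"dx": 0, "dy": 0, "dz": 0, "rx": 0, "ry": 0, "rz": 2, "grip": 0.0}
    - {"dx": 0, "dy": 0, "dz": 0, "rx": 0, "ry": 0, "rz": 2, "grip": 0.0}

```text
clock: 11.3
tool_pos: [536.9, 126.3, 77.9]
ee_rot: [-3.14, 0.002, -2.752]
force: [0.5, -2.4, 4.4]
width: 7.8
grip_force: 87.0
```

```bash
python3 t.py
```

```text
11.55 [0.271 0.203 0.098 0.122 0.142 0.146] Tz mean 0.164 eff/yaw/F [ 0.167 -2.751  0.012 -1.848  4.9  ]
```

In-motion readings are the consistent ones (about 0.25 N m). I'll read after every 2° row, with no dwell.

```bash
cat > t.py <<'E'
from bench import *
s=observe(); print(round(float(s["clock"]),2),"Tz",s["torque"][2].round(3),"eff",s["effort"][5].round(3),"yaw",s["ee_rot"][2].round(3),s["force"].round(1))
E
python3 t.py
```

```text
11.6 Tz 0.091 eff 0.139 yaw -2.751 [ 0.  -2.   5.6]
```

>>> send_rows:
  plan:
    - {"dx": 0, "dy": 0, "dz": 0, "rx": 0, "ry": 0, "rz": 2, "grip": 0.0}

```text
clock: 11.7
tool_pos: [536.9, 126.2, 77.8]
ee_rot: [-3.14, 0.002, -2.786]
force: [0.6, -0.9, 5.2]
width: 7.5
grip_force: 87.0
```

```bash
python3 t.py
```

```text
11.7 Tz 0.241 eff -0.159 yaw -2.786 [ 0.6 -0.9  5.2]
```

>>> send_rows:
  plan:
    - {"dx": 0, "dy": 0, "dz": 0, "rx": 0, "ry": 0, "rz": 2, "grip": 0.0}

```text
clock: 11.8
tool_pos: [536.9, 126.2, 77.9]
ee_rot: [-3.14, 0.002, -2.822]
force: [0.8, -1.6, 5.5]
width: 7.7
grip_force: 87.0
```

```bash
python3 t.py
```

```text
11.8 Tz 0.257 eff -0.04 yaw -2.822 [ 0.8 -1.6  5.5]
```

>>> send_rows:
  plan:
    - {"dx": 0, "dy": 0, "dz": 0, "rx": 0, "ry": 0, "rz": 2, "grip": 0.0}

```text
clock: 11.9
tool_pos: [536.9, 126.2, 77.8]
ee_rot: [-3.14, 0.002, -2.856]
force: [0.4, -2.1, 6.1]
width: 7.4
grip_force: 87.0
```

```bash
python3 t.py
```

```text
11.9 Tz 0.27 eff -0.035 yaw -2.856 [ 0.4 -2.1  6.1]
```

>>> send_rows:
  plan:
    - {"dx": 0, "dy": 0, "dz": 0, "rx": 0, "ry": 0, "rz": 2, "grip": 0.0}

```text
clock: 12.0
tool_pos: [536.9, 126.2, 77.8]
ee_rot: [-3.14, 0.002, -2.891]
force: [0.2, -1.9, 5.8]
width: 7.6
grip_force: 87.0
```

```bash
python3 t.py
```

```text
12.0 Tz 0.237 eff -0.035 yaw -2.891 [ 0.2 -1.9  5.8]
```

>>> send_rows:
  plan:
    - {"dx": 0, "dy": 0, "dz": 0, "rx": 0, "ry": 0, "rz": 2, "grip": 0.0}

```text
clock: 12.1
tool_pos: [536.9, 126.1, 77.8]
ee_rot: [-3.14, 0.002, -2.926]
force: [0.1, -2.8, 4.1]
width: 7.5
grip_force: 87.0
```

```bash
python3 t.py
```

```text
12.1 Tz 0.229 eff -0.035 yaw -2.926 [ 0.1 -2.8  4.1]
```

Joint-6 effort is nearly noise-free in steady turning (-0.035), which makes a good sensor. I'll continue at the same rate.

>>> send_rows:
  plan:
    - {"dx": 0, "dy": 0, "dz": 0, "rx": 0, "ry": 0, "rz": 2, "grip": 0.0}
    - {"dx": 0, "dy": 0, "dz": 0, "rx": 0, "ry": 0, "rz": 2, "grip": 0.0}
    - {"dx": 0, "dy": 0, "dz": 0, "rx": 0, "ry": 0, "rz": 2, "grip": 0.0}

```text
clock: 12.4
tool_pos: [536.9, 126.0, 77.8]
ee_rot: [-3.14, 0.002, -3.031]
force: [-0.3, -2.3, 5.2]
width: 7.3
grip_force: 87.0
```

```bash
python3 t.py
```

```text
12.4 Tz 0.222 eff -0.035 yaw -3.031 [-0.3 -2.3  5.2]
```

>>> send_rows:
  plan:
    - {"dx": 0, "dy": 0, "dz": 0, "rx": 0, "ry": 0, "rz": 2, "grip": 0.0}
    - {"dx": 0, "dy": 0, "dz": 0, "rx": 0, "ry": 0, "rz": 2, "grip": 0.0}
    - {"dx": 0, "dy": 0, "dz": 0, "rx": 0, "ry": 0, "rz": 2, "grip": 0.0}

```text
clock: 12.7
tool_pos: [537.0, 125.9, 77.8]
ee_rot: [-3.14, 0.002, -3.136]
force: [0.6, -3.0, 4.9]
width: 7.3
grip_force: 87.0
```

```bash
python3 t.py
```

```text
12.7 Tz 0.265 eff -0.035 yaw -3.136 [ 0.6 -3.   4.9]
```

>>> send_rows:
  plan:
    - {"dx": 0, "dy": 0, "dz": 0, "rx": 0, "ry": 0, "rz": 2, "grip": 0.0}
    - {"dx": 0, "dy": 0, "dz": 0, "rx": 0, "ry": 0, "rz": 2, "grip": 0.0}
    - {"dx": 0, "dy": 0, "dz": 0, "rx": 0, "ry": 0, "rz": 2, "grip": 0.0}

```text
clock: 13.0
tool_pos: [536.9, 125.8, 77.8]
ee_rot: [-3.14, 0.003, 3.043]
force: [0.7, -2.5, 4.9]
width: 7.8
grip_force: 87.0
```

```bash
python3 t.py
```

```text
13.0 Tz 0.235 eff -0.034 yaw 3.043 [ 0.7 -2.5  4.9]
```

>>> send_rows:
  plan:
    - {"dx": 0, "dy": 0, "dz": 0, "rx": 0, "ry": 0, "rz": 2, "grip": 0.0}
    - {"dx": 0, "dy": 0, "dz": 0, "rx": 0, "ry": 0, "rz": 2, "grip": 0.0}
    - {"dx": 0, "dy": 0, "dz": 0, "rx": 0, "ry": 0, "rz": 2, "grip": 0.0}

```text
clock: 13.3
tool_pos: [537.0, 125.7, 77.9]
ee_rot: [-3.14, 0.003, 2.938]
force: [-0.3, -2.9, 5.3]
width: 7.5
grip_force: 87.0
```

```bash
python3 t.py
```

```text
13.3 Tz 0.242 eff -0.034 yaw 2.938 [-0.3 -2.9  5.3]
```

>>> send_rows:
  plan:
    - {"dx": 0, "dy": 0, "dz": 0, "rx": 0, "ry": 0, "rz": 2, "grip": 0.0}
    - {"dx": 0, "dy": 0, "dz": 0, "rx": 0, "ry": 0, "rz": 2, "grip": 0.0}
    - {"dx": 0, "dy": 0, "dz": 0, "rx": 0, "ry": 0, "rz": 2, "grip": 0.0}

```text
clock: 13.6
tool_pos: [536.9, 125.6, 77.8]
ee_rot: [-3.14, 0.003, 2.834]
force: [1.0, -3.5, 6.0]
width: 7.3
grip_force: 87.0
```

```bash
python3 t.py
```

```text
13.6 Tz 0.224 eff -0.034 yaw 2.834 [ 1.  -3.5  6. ]
```

>>> send_rows:
  plan:
    - {"dx": 0, "dy": 0, "dz": 0, "rx": 0, "ry": 0, "rz": 2, "grip": 0.0}
    - {"dx": 0, "dy": 0, "dz": 0, "rx": 0, "ry": 0, "rz": 2, "grip": 0.0}
    - {"dx": 0, "dy": 0, "dz": 0, "rx": 0, "ry": 0, "rz": 2, "grip": 0.0}

```text
clock: 13.9
tool_pos: [536.9, 125.5, 77.9]
ee_rot: [-3.14, 0.003, 2.729]
force: [-0.5, -3.1, 5.3]
width: 7.5
grip_force: 87.0
```

```bash
python3 t.py
```

```text
13.9 Tz 0.269 eff -0.034 yaw 2.729 [-0.5 -3.1  5.3]
```

>>> send_rows:
  plan:
    - {"dx": 0, "dy": 0, "dz": 0, "rx": 0, "ry": 0, "rz": 2, "grip": 0.0}
    - {"dx": 0, "dy": 0, "dz": 0, "rx": 0, "ry": 0, "rz": 2, "grip": 0.0}
    - {"dx": 0, "dy": 0, "dz": 0, "rx": 0, "ry": 0, "rz": 2, "grip": 0.0}

```text
clock: 14.2
tool_pos: [536.9, 125.5, 77.8]
ee_rot: [-3.141, 0.003, 2.624]
force: [0.4, -4.2, 4.5]
width: 7.6
grip_force: 87.0
```

```bash
python3 t.py
```

```text
14.2 Tz 0.226 eff -0.034 yaw 2.624 [ 0.4 -4.2  4.5]
```

>>> send_rows:
  plan:
    - {"dx": 0, "dy": 0, "dz": 0, "rx": 0, "ry": 0, "rz": 2, "grip": 0.0}
    - {"dx": 0, "dy": 0, "dz": 0, "rx": 0, "ry": 0, "rz": 2, "grip": 0.0}
    - {"dx": 0, "dy": 0, "dz": 0, "rx": 0, "ry": 0, "rz": 2, "grip": 0.0}

```text
clock: 14.5
tool_pos: [536.8, 125.3, 77.9]
ee_rot: [-3.141, 0.003, 2.52]
force: [-0.7, -4.6, 4.6]
width: 7.9
grip_force: 87.0
```

```bash
python3 t.py
```

```text
14.5 Tz 0.312 eff 0.024 yaw 2.52 [-0.7 -4.6  4.6]
```

Contact: effort is up 0.058 and Tz up about 0.067 N m. About 4° more should do it.

>>> send_rows:
  plan:
    - {"dx": 0, "dy": 0, "dz": 0, "rx": 0, "ry": 0, "rz": 2, "grip": 0.0}

```text
clock: 14.6
tool_pos: [536.8, 125.3, 77.8]
ee_rot: [-3.141, 0.003, 2.485]
force: [0.1, -3.4, 5.9]
width: 7.3
grip_force: 87.0
```

```bash
python3 t.py
```

```text
14.6 Tz 0.32 eff 0.043 yaw 2.485 [ 0.1 -3.4  5.9]
```

>>> send_rows:
  plan:
    - {"dx": 0, "dy": 0, "dz": 0, "rx": 0, "ry": 0, "rz": 2, "grip": 0.0}

```text
clock: 14.7
tool_pos: [536.8, 125.3, 77.9]
ee_rot: [-3.141, 0.003, 2.45]
force: [-0.7, -4.1, 5.5]
width: 7.2
grip_force: 87.0
```

```bash
python3 t.py
```

```text
14.7 Tz 0.319 eff 0.063 yaw 2.45 [-0.7 -4.1  5.5]
```

>>> send_rows:
  plan:
    - {"dx": 0, "dy": 0, "dz": 0, "rx": 0, "ry": 0, "rz": 2, "grip": 0.0}

```text
clock: 14.8
tool_pos: [536.7, 125.3, 77.8]
ee_rot: [-3.141, 0.003, 2.415]
force: [-0.5, -4.3, 6.0]
width: 7.6
grip_force: 87.0
```

```bash
python3 t.py
```

```text
14.8 Tz 0.329 eff 0.082 yaw 2.415 [-0.5 -4.3  6. ]
```

The effort rise is 0.116 N m, about 30 N. I'll hold briefly, release to a 25 mm opening, and lift straight up.

>>> send_rows:
  plan:
    - {"dx": 0, "dy": 0, "dz": 0, "rx": 0, "ry": 0, "rz": 0, "grip": 0.0}
    - {"dx": 0, "dy": 0, "dz": 0, "rx": 0, "ry": 0, "rz": 0, "grip": 0.0}
    - {"dx": 0, "dy": 0, "dz": 0, "rx": 0, "ry": 0, "rz": 0, "grip": 0.0}
    - {"dx": 0, "dy": 0, "dz": 0, "rx": 0, "ry": 0, "rz": 0, "grip": 0.0}

```text
clock: 15.2
tool_pos: [536.7, 125.3, 77.9]
ee_rot: [-3.141, 0.003, 2.416]
force: [0.4, -4.3, 5.5]
width: 7.6
grip_force: 87.0
```

>>> send_rows:
  plan:
    - {"dx": 0, "dy": 0, "dz": 0, "rx": 0, "ry": 0, "rz": 0, "grip": 0.25}
    - {"dx": 0, "dy": 0, "dz": 0, "rx": 0, "ry": 0, "rz": 0, "grip": 0.25}
    - {"dx": 0, "dy": 0, "dz": 0, "rx": 0, "ry": 0, "rz": 0, "grip": 0.25}
    - {"dx": 0, "dy": 0, "dz": 0, "rx": 0, "ry": 0, "rz": 0, "grip": 0.25}

```text
clock: 15.6
tool_pos: [534.8, 126.7, 76.3]
ee_rot: [-3.14, -0.001, 2.415]
force: [-0.3, -0.1, -0.2]
width: 23.4
grip_force: 0.0
```

>>> send_rows:
  plan:
    - {"dx": 0, "dy": 0, "dz": -8, "rx": 0, "ry": 0, "rz": 0, "grip": 0.25}
    - {"dx": 0, "dy": 0, "dz": -10, "rx": 0, "ry": 0, "rz": 0, "grip": 0.25}
    - {"dx": 0, "dy": 0, "dz": -10, "rx": 0, "ry": 0, "rz": 0, "grip": 0.25}
    - {"dx": 0, "dy": 0, "dz": -15, "rx": 0, "ry": 0, "rz": 0, "grip": 0.25}
    - {"dx": 0, "dy": 0, "dz": -20, "rx": 0, "ry": 0, "rz": 0, "grip": 0.25}

```text
clock: 16.1
tool_pos: [535.4, 126.7, 140.8]
ee_rot: [-3.141, -0.001, 2.415]
force: [-0.7, 0.1, -0.3]
width: 23.5
grip_force: 0.0
```

>>> send_rows:
  plan:
    - {"dx": 0, "dy": 0, "dz": -30, "rx": 0, "ry": 0, "rz": 0, "grip": 0.25}
    - {"dx": 0, "dy": 0, "dz": -30, "rx": 0, "ry": 0, "rz": 0, "grip": 0.25}
    - {"dx": 0, "dy": 0, "dz": 0, "rx": 0, "ry": 0, "rz": 0, "grip": 0.25}
    - {"dx": 0, "dy": 0, "dz": 0, "rx": 0, "ry": 0, "rz": 0, "grip": 0.25}

```text
clock: 16.5
tool_pos: [536.1, 126.8, 201.0]
ee_rot: [3.14, 0.001, 2.415]
force: [0.1, 0.2, -0.4]
width: 23.4
grip_force: 0.0
```

```bash
python3 m.py w8 | grep -v plate
```

```text
16.5 [536.05874018 126.77826526 201.03679897] [3.14004252e+00 1.35737800e-03 2.41461631e+00] [ 1.05882983e-01  2.45798195e-01  1.57881288e+00  3.99030738e-05
  1.31492151e+00 -7.37948108e-01] [ 0.00129894 -0.01079264  0.09933696] [ 0.12538696  0.2291543  -0.39527905]
bar [330. 170.] 252 [530.2 149.4] [24.8 14.5] 16.4 pca 8.2 [530.3 149.8  36.2]
bar [301. 214.] 452 [548.8  88.1] [25.  34.9] 17.1 pca 116.7 [546.2  91.3  36.1]
bridge [301. 183.] 752 [521.9 123.4] [36.3 34.3] 16.7 pca 134.3 [515.9 119.6  62.3]
bridge [334. 198.] 750 [548.2 131.1] [37.3 33.9] 16.2 pca -37.3 [553.6 136.5  62.5]
knob [317. 197.] 449 [534.5 127.1] [ 7.7 54.9] 48.4 pca -41.5 [533.7 128.1  96. ]
panel [339. 164.] 729 [524.2 164.5] [99.6  6.1] 16.4 pca 16.4 [522.6 164.2 100.4]
```

The blade stayed at 138.5°, matching the final yaw of 138.4°, so it did not spring back, and the gripper is clear. I'm handing in.

```bash
python3 -c "
from bench import *
print(close_job())"
```

```text
the job is handed in; nothing more can be done
None
```

I handed the job in at about 16.5 s, and no verdict came back: the bar measured home against the panel before clamping, the knob was tightened to a torque rise of about 0.12 N m (roughly 30 N at the foot), and the gripper let go and lifted clear.

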